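# Discharge a charged ball in front of the ionising blower

## Robot

A 7-joint arm with a two-finger parallel gripper is mounted at the origin on a cart in front of the work surface, level with it; the furniture and walls round the work are solid. World frame = base frame: x ahead of the robot, y to its left, z up, the work surface at z = 0. Lengths are in m, angles in rad, forces in N, time in s.
With the tool pointing down it reaches from about 0.425 to 0.95 m from the base axis. Payload 4.7 kg.
Tool frame: the origin (TCP) lies on the centre line of the jaws, within the pads' length; the fingertips stand robot.nose_length ahead of it and the grasp point (between the pads) lies 8 mm behind it (robot.nose_length is the distance from the TCP to the fingertips, in m); z points along the fingers, y is the line along which they close (so a half turn about z gives the same grasp; the last joint's range is limited). The gripper opens to 85 mm and grips with 20 to 120 N. Pads are 22 mm wide; open, the fingers measure 114 mm over their backs; the gripper's body (76 mm by 85 mm) begins 54 mm behind the grasp point. The pads swing forward as they close: fully open they stand 13 mm farther back than shut.
Start: joints at [1.301, 0.469, -0.049, 1.532, 0.024, 1.141, -0.082], TCP at [0.161, -0.656, 0.222] pointing down, gripper open.
Joint ranges: [-2.59, 2.59], [-0.33, 1.99], [-1.39, 1.29], [0.1, 2.45], [-1.04, 4.18], [0.21, 1.99], [-2.66, 2.66]. Speed limits (rad/s): [2.57, 2.57, 3.14, 3.14, 3.14, 3.14, 3.14].

## Interface

Orientations are given as [roll, pitch, yaw] about the fixed x, y, z axes, in that order (R = Rz(yaw) Ry(pitch) Rx(roll)).
In Python, from plant import robot gives the robot as it stands. Calls block until the motion is done:
- robot.goto(position, orientation): joint-space move of the TCP to a pose.
- robot.move_straight(position, vel=0.15, attitude=None, contact_N=None): straight line of the TCP; attitude=None keeps the orientation; vel is the mean speed in m/s. With contact_N (N) it stops when the force on the tool has changed by that much, and returns True; else False.
- robot.move_joints(angles): joint-space move.
- robot.grip(opening, strength=None): opening from 0.0 (shut) to 1.0 (fully open); strength is the grip in N (None keeps the last); returns when the fingers have stopped.
- robot.sleep(seconds).
- robot.inverse_kinematics(position, orientation): joint angles nearest the present ones, or None.
- robot.sense(): the state.
- robot.grab_frame(name): name is "side" or "top" or "wrist"; returns a dict with "image" (384x512x3 uint8, red, green, blue), "range_z" (384x512 float32, m along the optical axis (not along the pixel's ray), 0 where there is no reading), "fx", "fy", "cx", "cy" (pixels), "R" (3x3) and "t" (3): a world point X has camera coordinates R X + t. Camera axes: x right, y down, z forward; pixel columns grow to the right and rows downward; lengths in m; the calibration is good to about 2 mm. A picture is of the moment at which its call begins.
A pose or a line that the arm cannot do raises robot.IKError and nothing moves.
- robot.close_job(): hands the job in; it is judged then, once.
The state is a dict: "t": time; "joint_pos": joint angles; "joint_velocities": joint speeds; "effort": joint torques, N m; "tcp_pos": TCP position; "tcp_rot": TCP orientation; "wrist_force": force on the tool from outside, world axes, zero at the start; "torque": the same for the moment, N m; "opening": opening from 0.0 (shut) to 1.0 (fully open); "gripper_force": force on a finger pad.
Only numpy, scipy, OpenCV 4.12 (cv2) and the standard library are available. Lean on these libraries where they do the work, as an engineer would, in place of code of your own. Each camera call takes 0.05 s, during which the arm holds its last target. There are 200 camera calls.

## Task

The plastic ball in the tray is statically charged and must be discharged before it can be weighed: start the ionising blower by pressing the button on its top fully down and letting it spring back up, and only then pick up the tray that has the ball in it by its upright grip. Carry it, keeping it level so that the ball never leaves its pocket and without touching the ball, and hold it still and level with the ball centred on the blower's round grille, at the height of the grille's middle and about 10 cm in front of it. Leave the empty tray, the vial and the glass dish where they are, and finish while still holding the tray in the air stream.

Things in the scene. Friction and masses are not known exactly. Their poses are not given: they have to be found in the camera images.
- tray: grey metal sample tray that holds the loose ball. Plate 110 (x) x 60 (y) mm on rubber feet, top face at z = 8 mm; origin at the centre of its underside (foot level), z up. Ball pocket at x = +30 mm: round collar 34 mm outside, 26 mm inside, 3.5 mm high. Upright grip at x = -28 mm, top at z = 52 mm. Mass 90 to 145 g, centre of mass within 10 mm of the plate's centre
- tray_grip (a point): a point in the upright grip, 36 mm above the tray's underside, axes as the tray's. The grip is a flat block 12 mm thick (tray x) x 28 mm wide (tray y), free from z = 13 mm (foot flange) to z = 52 mm; pinch it from above across its 28 mm, or across its 12 mm (then a wide-open finger can hit the ball, 58 mm from the grip)
- tray_pocket (a point): point where the ball's centre lies when the ball rests in the middle of the pocket: tray x = +30 mm, z = 18 mm; axes as the tray's
- ball_center (a point): centre of the loose white plastic ball, 20 mm in diameter, 12 g; it can roll about 6 mm from the pocket's middle before it meets the collar, and would roll over the collar if the tray were tilted about 45 degrees or jerked
- spare_tray: the empty twin of the tray, same shape and size (110 x 60 x 52 mm), no ball in it; either of the two may stand at either place; to be left alone
- blower: bench-top ionising blower, fixed: white upright housing 70 mm deep (x) x 130 mm wide (y), z = 30 to 185 mm above the bench, in a dark U bracket on a 90 x 150 mm foot plate, with a black knob on either side (174 mm over the knobs); origin at the centre of its foot on the bench; it blows towards its own -x; start button in the middle of its top
- outlet (a point): centre of the round wire grille (about 106 mm across) on the blower's front, in the plane of the guard, 105 mm above the bench; axes as the blower's, so the air flows along its -x
- start_button (a joint): the spring start button, a white round cap 26 mm across in a black collar on top of the blower: 0 = up, 0.006 m = fully down; about 1.5 N begins to move it, 5 N holds it fully down, and it springs back by itself
- start_button_top (a point): middle of the cap's top face, 207 mm above the bench when up; it is pressed straight down
- vial_loose: small glass vial with a white cap, 23 mm across, 48 mm tall, standing on the bench; origin at its underside; bystander
- petri_dish: round glass dish, 58 mm across, 15 mm high; origin at its underside; bystander
- ball: the ball itself; its origin turns with it, so use point ball_center for its place
- mini_vice: green bench vice, fixed, 60 x 164 mm and 51 mm high, between the trays' places and the blower; origin at the middle of its underside; carry over or round it
- organiser: small-parts cabinet, fixed, 181 mm deep (x) x 260 mm wide (y) x 175 mm high, standing behind the blower; origin at the middle of its underside
Not all that is in view belongs to the job. What is shaped like the tray but turquoise is not meant.

How it is judged:
On the way, in this order (a step that is already met when the one before it is completed fails the run):
1. the start button is pressed fully down (value of joint start_button above 0.005 m), for 0.1 s.
2. the start button has sprung back up (value of joint start_button below 0.0015 m), for 0.1 s.
3. the tray is lifted off the bench in the gripper, the ball in its pocket (height (world z) of tray above 0.03 m and contact force between tray and the fingers above 0.5 N and distance between ball_center and tray_pocket below 0.01 m), for 0.2 s.
At the end, for the whole second after the job is handed in: Tray held in the fingers only, still (under 20 mm/s), level within 0.12 rad, its pocket's middle 60 to 140 mm in front of the grille and within 30 mm sideways and in height of the grille centre; ball within 10 mm of the pocket's middle; start button up (x of tray_pocket in the frame of outlet between -0.14 and -0.06 m and y of tray_pocket in the frame of outlet between -0.03 and 0.03 m and z of tray_pocket in the frame of outlet between -0.03 and 0.03 m and angle between tray's own z axis and vertical below 0.12 rad and distance between ball_center and tray_pocket below 0.01 m and contact force between tray and the fingers above 0.5 N and contact force between ball and the fingers below 0.2 N and linear speed of tray below 0.02 m/s and angular speed of tray below 0.2 rad/s and contact force between tray and blower below 0.2 N and value of joint start_button below 0.0015 m); the arm keeps its last pose, push and grip.
It fails at once if the ball left its pocket (distance between ball_center and tray_pocket above 0.013 m).
It fails at once if the tray was tipped more than 0.35 rad (20 degrees) (angle between tray's own z axis and vertical above 0.35 rad).
It fails at once if the fingers touched the ball (contact force between ball and the fingers above 0.3 N).
It fails at once if the empty tray was disturbed (moved over 25 mm) (distance of spare_tray from where it was at the start of the episode above 0.025 m).
It fails at once if the vial or the glass dish was disturbed (moved over 25 mm) (distance of any of vial_loose, petri_dish from where it was at the start of the episode above 0.025 m).
It also fails if it takes over 64 s, if anything falls off the work surface, if the arm or the gripper's body presses on something with over 40 N, if the wrist force passes 120 N, or if a joint passes its speed limit or range.

## Working session

There is one attempt and no reset: what is moved stays moved. The work goes in short steps, each a Python script; the robot and the scene stay as the last script left them, time stands still between calls to the robot, and variables do not carry over. Pictures are saved under pics/ and viewed, at most 10 in all, crops included, and the job is handed in when it is done.

```bash
mkdir -p pics; ls
cat > h.py <<'E'
import numpy as np, cv2
from plant import robot
def snap(n):
    f=robot.grab_frame(n); np.savez(f'{n}.npz',**f); return f
def load(n): return dict(np.load(f'{n}.npz'))
def cloud(f):
    v,u=np.mgrid[:384,:512]; z=f['range_z']
    c=np.stack([(u-f['cx'])/f['fx']*z,(v-f['cy'])/f['fy']*z,z],-1)
    return (c-f['t'])@f['R']
def ray(f,u,v,h):
    d=np.array([(u-f['cx'])/f['fx'],(v-f['cy'])/f['fy'],1])@f['R']; o=-f['t']@f['R']
    return o+d*(h-o[2])/d[2]
E
python3 - <<'E'
from h import *
a=snap('top');b=snap('side');snap('wrist')
cv2.imwrite('pics/top.png',cv2.resize(a['image'][...,::-1],(800,600)))
cv2.imwrite('pics/side.png',cv2.resize(b['image'][...,::-1],(800,600)))
for f in (a,b): print(-f['t']@f['R'],f['fx'],f['R'][2])
s=robot.sense();print(s['tcp_pos'],s['tcp_rot'],s['opening'],s['t'],robot.nose_length)
E
```

```text
pics
[0.35308126 0.00273957 1.77690611] 475.3035390528314 [ 0.11254987 -0.00999185 -0.99359584]
[0.52760523 1.1225318  0.88825736] 477.5810794133422 [ 0.01672665 -0.83693442 -0.54704753]
[ 0.16089632 -0.65508531  0.2214146 ] [-3.14013037e+00  2.50874007e-05  2.40879312e-01] 0.9986935640777961 0.15 0.011
```

View pics/top.png

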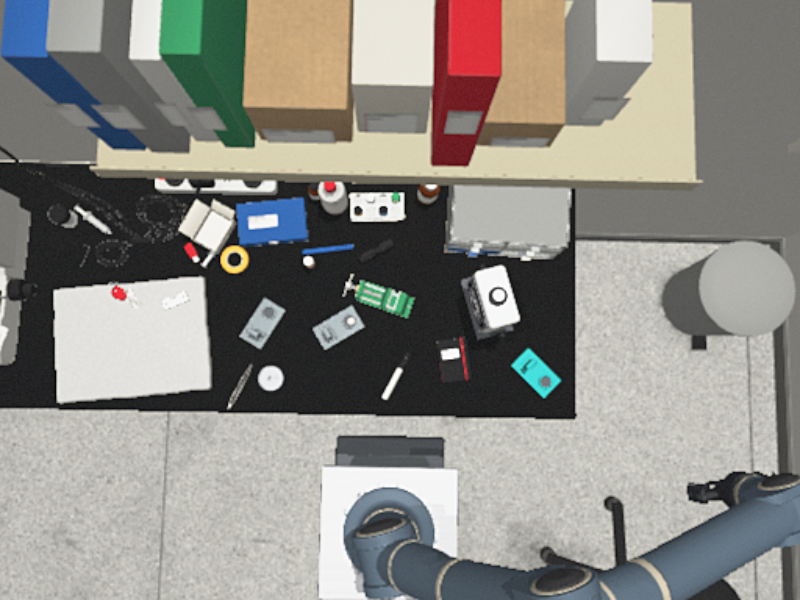

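View pics/side.png

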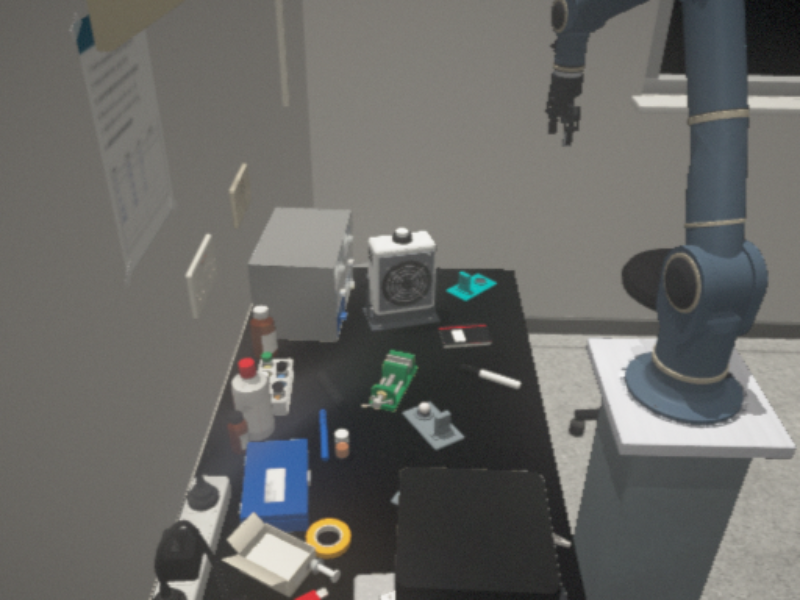

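Top view: ball tray at (338,327) with the ball at (350,322), spare tray at (262,322), blower at (490,300) with its button at (498,296), facing left (+y). Vice is at (385,298), vial at (308,262) and dish at (270,378). The side view confirms the grille at (408,283) and the ball at (425,408). Now I'll measure these, and check the nose length of 0.15, which looks odd.

```bash
cat > m.py <<'E'
from h import *
t=load('top');s=load('side');T=cloud(t);S=cloud(s)
def near(P,f,xy,r,zlo,zhi,sat=None):
    hsv=cv2.cvtColor(f['image'],cv2.COLOR_RGB2HSV)
    m=(np.hypot(P[...,0]-xy[0],P[...,1]-xy[1])<r)&(P[...,2]>zlo)&(P[...,2]<zhi)&(f['range_z']>0)
    return m,hsv
def p(P,u,v): return P[int(v*.64),int(u*.64)].round(4)
for n,u,v in [('ball',350,322),('trayA',330,333),('spare',262,322),('button',498,296),('blow',485,275),('vice',385,298),('vial',308,262),('dish',270,378),('org',510,215)]: print(n,p(T,u,v))
for n,u,v in [('ball',425,407),('button',402,233),('grille',408,283),('tip',567,138)]: print('side',n,p(S,u,v))
# tray plate
hsv=cv2.cvtColor(t['image'],cv2.COLOR_RGB2HSV)
c=p(T,338,327)
m=(np.hypot(T[...,0]-c[0],T[...,1]-c[1])<.09)&(T[...,2]<.08)&(hsv[...,2]>70)&(hsv[...,1]<90)
n,l,st,ce=cv2.connectedComponentsWithStats(m.astype(np.uint8)); k=1+np.argmax(st[1:,4]);m=l==k
v,u=np.nonzero(m); W=np.array([ray(t,a,b,.008) for a,b in zip(u,v)])
print('tray rect',cv2.minAreaRect((W[:,:2]*1000).astype(np.float32)),st[k,4], 'z',np.percentile(T[m][:,2],[5,50,95]))
# blower top
b=p(T,485,275)
m=(np.hypot(T[...,0]-b[0],T[...,1]-b[1])<.15)&(T[...,2]>.17)&(T[...,2]<.2)&(hsv[...,2]>120)&(hsv[...,1]<60)
# keep separate from organiser
n,l,st,ce=cv2.connectedComponentsWithStats(m.astype(np.uint8)); print(st[1:])
k=l[int(275*.64),int(485*.64)]; v,u=np.nonzero(l==k);W=np.array([ray(t,a,b,.185) for a,b in zip(u,v)])
print('blower top rect',cv2.minAreaRect((W[:,:2]*1000).astype(np.float32)),np.median(T[l==k][:,2]))
# grille face from side: plane fit
g=p(S,408,283)
m=(np.linalg.norm(S-g,axis=-1)<.05)&(s['range_z']>0); Q=S[m]; c0=Q.mean(0); U,D,V=np.linalg.svd(Q-c0); print('grille n',V[2],c0,D)
tip=p(S,567,130); m=(np.linalg.norm(S-[.161,-.655,.2],axis=-1)<.15)&(s['range_z']>0); print('gripper cloud z pct',np.percentile(S[m][:,2],[0,1,5,50]), S[m][S[m][:,2].argsort()[:5]])
im=t['image'][150:250,140:350,::-1]; cv2.imwrite('pics/c.png',cv2.resize(im,(798,380),interpolation=cv2.INTER_CUBIC))
E
python3 m.py
```

```text
ball [0.4857 0.1014 0.0289]
trayA [0.4602 0.1501 0.0077]
spare [0.4827 0.3146 0.0075]
button [ 0.5361 -0.2202  0.2038]
blow [ 0.582  -0.1955  0.1849]
vice [0.5449 0.0215 0.0465]
vial [0.6253 0.2032 0.0505]
dish [0.3537 0.2892 0.0168]
org [ 0.7203 -0.2508  0.1745]
side ball [0.4912 0.1033 0.0261]
side button [ 0.5408 -0.2143  0.2067]
side grille [ 0.5262 -0.1923  0.1038]
side tip [ 0.1576 -0.6041  0.2697]
tray rect ((474.9367370605469, 131.27301025390625), (62.91435623168945, 112.52900695800781), 31.94590187072754) 510 z [-0.00281454  0.00699659  0.03590383]
[[288 134  60  23 828]
 [303 170  29  41 666]
 [317 185   1   1   1]
 [315 187   1   1   1]
 [320 190   1   1   1]
 [321 191   2   2   2]]
blower top rect ((534.7659912109375, -218.7884521484375), (128.40696716308594, 72.19184875488281), 16.44759178161621) 0.18268666044251763
grille n [ 0.28939041 -0.95718489 -0.00709099] [ 0.52558194 -0.18742883  0.10435723] [0.61451316 0.60925136 0.07491644]
gripper cloud z pct [0.24524991 0.24844148 0.25392297 0.30585109] [[ 0.16885496 -0.70471624  0.24524991]
 [ 0.17281859 -0.70441525  0.24528673]
 [ 0.14164115 -0.61386354  0.24695109]
 [ 0.15739657 -0.61017907  0.24804067]
 [ 0.16491819 -0.707444    0.24840192]]
```

Tray, ball and blower agree across the two views. The reported nose length (0.15) doesn't fit the picture: the fingertips look to be at about z 0.24 and not 0.07. I'll settle it by contact, approaching the button from high enough for either value.

Run:
```python
from h import *
s=load('side')
d=np.array([(567*.64-s['cx'])/s['fx'],(141*.64-s['cy'])/s['fy'],1])@s['R']; o=-s['t']@s['R']
for y in(-.6,-.655,-.71): print(o+d*(y-o[1])/d[1])
for nm,p,ys in [('btn',(.535,-.219,.39),(-1.281,1.86,.29,-.24)),('tray',(.46,.155,.03),(-1.014,2.128)),('fin',(.479,-.031,.12),(-1.281,1.86))]:
    for y in ys:
        q=robot.inverse_kinematics(list(p),[np.pi,0,y]); print(nm,y,None if q is None else np.round(q,2))
```

```text
[ 0.15403222 -0.6         0.26260262]
[ 0.14210413 -0.655       0.24262562]
[ 0.13017604 -0.71        0.22264862]
btn -1.281 [ 0.44  0.22 -0.15  1.51  0.03  1.41 -2.57]
btn 1.86 [ 0.83  0.27 -0.66  1.49  0.17  1.43  0.45]
btn 0.29 [ 0.6   0.23 -0.36  1.5   0.08  1.42 -1.04]
btn -0.24 [ 0.56  0.23 -0.31  1.51  0.07  1.42 -1.56]
tray -1.014 [-0.97  0.53  0.72  2.17 -0.6   0.64 -2.41]
tray 2.128 [ 0.38  0.7  -1.05  2.1   0.84  0.85 -0.62]
fin -1.281 [-0.88  0.48  1.12  2.13 -0.58  0.87 -2.26]
fin 1.86 [ 0.62  0.39 -0.78  2.06  0.36  0.84 -0.08]
```

Run:
```python
from h import *
robot.grip(0.0,60)
robot.goto([.535,-.219,.39],[np.pi,0,1.86])
c=robot.move_straight([.535,-.219,.195],vel=.05,contact_N=1.0)
s=robot.sense();print(c,s['tcp_pos'],s['wrist_force'],s['t'],s['opening'])
f=snap('side');cv2.imwrite('pics/s2.png',cv2.resize(f['image'][100:240,200:340,::-1],(600,600),interpolation=cv2.INTER_CUBIC))
```

```text
True [ 0.53501784 -0.21903909  0.19717791] [ 1.32361071 -0.06140245  1.85685464] 6.6083 0.003718782113981571
```

View pics/s2.png

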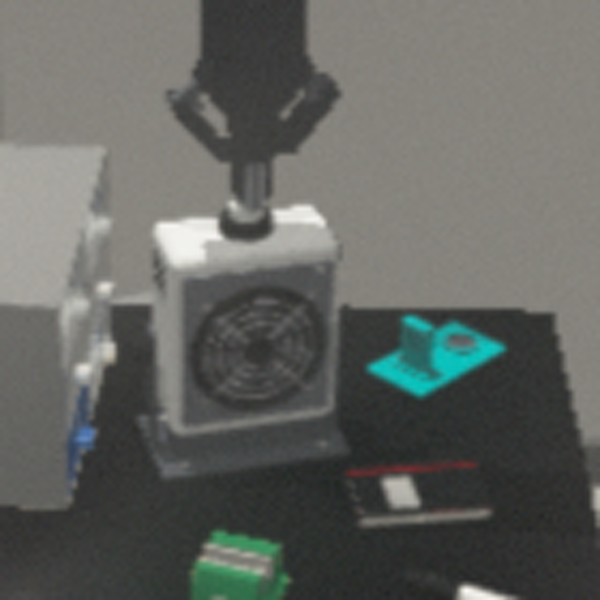

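The fingertips rest on the cap centre (about (250,205)) with the TCP reading 0.197. So the shut tips sit about 10 mm *behind* the reported TCP, which matches the start cloud (tips at 0.245 open, TCP at 0.221). The 0.15 nose value is wrong, so I'll use the measured offset. Pressing now.

Run:
```python
from h import *
def S(): 
    s=robot.sense();print(np.round(s['tcp_pos'],4),np.round(s['wrist_force'],2),round(s['t'],2))
c=robot.move_straight([.535,-.219,.184],vel=.02,contact_N=9);print(c);S()
robot.sleep(.4);S()
robot.move_straight([.535,-.219,.22],vel=.06);robot.sleep(.3);S()
# re-touch slowly to measure tip height
robot.move_straight([.535,-.219,.204],vel=.06)
c=robot.move_straight([.535,-.219,.194],vel=.01,contact_N=.8);print(c);S()
robot.move_straight([.535,-.219,.30],vel=.2);robot.sleep(.2)
f=snap('side');b=cloud(f)
robot.grip(.75)
# view of tray from above with wrist camera
robot.goto([.44,.10,.28],[np.pi,0,2.128]);S()
f=snap('wrist');print(-f['t']@f['R'],f['R'][2])
cv2.imwrite('pics/w1.png',cv2.resize(f['image'][...,::-1],(800,600)))
```

```text
True
[ 0.535  -0.219   0.1921] [-1.5  -0.09  4.54] 7.06
[ 0.535 -0.219  0.192] [-0.8  -0.14  6.05] 7.46
[ 0.5348 -0.2189  0.2197] [ 0.    0.1  -0.33] 8.38
True
[ 0.535  -0.219   0.1972] [ 1.48 -0.4   2.03] 9.47
[0.441  0.0983 0.28  ] [ 0.32  0.11 -0.67] 12.27
[0.39970911 0.16286872 0.43259067] [ 0.15869109 -0.25514049 -0.95379268]
```

View pics/w1.png

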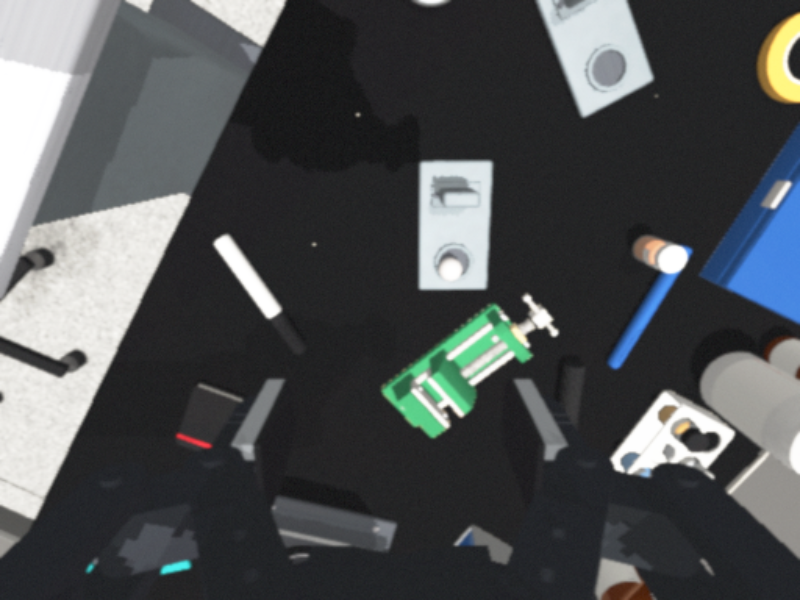

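The press looks full: it held 6 N over about 6 mm of travel and came back up. The wrist view shows the ball tray at (455,225) with the ball in its pocket at (451,267) and the grip top at (462,197); the spare tray is at upper right. Refining the tray pose from this view.

Run:
```python
from h import *
f=load('wrist');P=cloud(f);hsv=cv2.cvtColor(f['image'],cv2.COLOR_RGB2HSV)
m=(np.hypot(P[...,0]-.475,P[...,1]-.131)<.09)&(hsv[...,2]>75)&(hsv[...,1]<70)&(P[...,2]<.07)
n,l,st,ce=cv2.connectedComponentsWithStats(m.astype(np.uint8));k=1+np.argmax(st[1:,4]);m=l==k
v,u=np.nonzero(m&(P[...,2]<.015));W=np.array([ray(f,a,b,.008) for a,b in zip(u,v)])
r=cv2.minAreaRect((W[:,:2]*1000).astype(np.float32));print(r,st[k],'plate z',np.median(P[m][:,2]))
hi=m&(P[...,2]>.046);Q=P[hi];print('grip top',np.median(Q,0),hi.sum(),Q.max(0),Q.min(0))
if hi.sum()>5: print(cv2.minAreaRect((Q[:,:2]*1000).astype(np.float32)))
b=m&(hsv[...,2]>190)&(np.hypot(P[...,0]-.4908,P[...,1]-.1058)<.02)
v,u=np.nonzero(b);print('ball',b.sum(),ray(f,u.mean(),v.mean(),.018),P[b][:,2].max())
# jaw tip positions
for uu,vv in [(273,385),(525,385)]: print('tip',P[int(vv*.64),int(uu*.64)])
```

```text
((475.4770202636719, 130.3663787841797), (62.46365737915039, 111.10394287109375), 32.09621047973633) [ 267  102   49   84 3908] plate z 0.009178627363464767
grip top [0.46037556 0.15450044 0.05251415] 251 [0.4740745  0.16504706 0.05462477] [0.44738719 0.14325103 0.04626623]
((460.814208984375, 154.38226318359375), (28.10478401184082, 11.544112205505371), 31.999746322631836)
ball 482 [0.48916391 0.10651348 0.018     ] 0.03001112384225843
tip [0.40351435 0.08794327 0.30381081]
tip [0.46484894 0.12630097 0.30442735]
```

Measurements agree with the top view within 1 mm (plate z 9 mm, grip top 52.5 mm, 28.1 x 11.5 mm). Grasping now.

Run:
```python
from h import *
def S(): 
    s=robot.sense();print(np.round(s['tcp_pos'],4),np.round(s['wrist_force'],2),round(s['t'],2),round(float(s['opening']),3),s['gripper_force'])
a=[np.pi,0,2.130]
robot.goto([.4605,.1543,.11],a);S()
c=robot.move_straight([.4605,.1543,.009],vel=.08,contact_N=5);print(c);S()
if not c:
    robot.grip(0.0,60);S()
    f=snap('wrist');cv2.imwrite('pics/w2.png',cv2.resize(f['image'][...,::-1],(640,480)))
```

```text
[0.4616 0.154  0.1106] [0.96 0.03 1.05] 13.07 0.748 0.0
False
[0.4609 0.1544 0.0095] [ 0.07 -0.35  0.17] 14.47 0.75 0.0
[0.4608 0.1543 0.0095] [-0.2  -1.3   5.33] 14.89 0.315 58.99025738239288
```

View pics/w2.png

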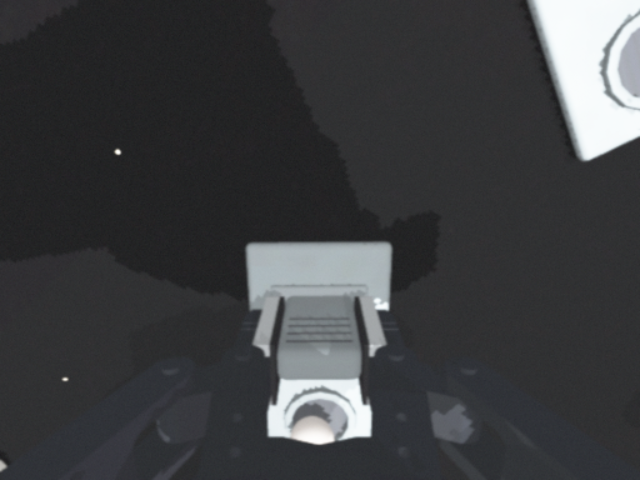

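Grip is held at 0.315 open (about 27 mm) with 59 N, and the ball is in its pocket at (312,430). Lift gently, check, then carry.

Run:
```python
from h import *
def S(): 
    s=robot.sense();print(np.round(s['tcp_pos'],4),np.round(s['tcp_rot'],3),np.round(s['wrist_force'],2),round(s['t'],2),round(float(s['opening']),3),s['gripper_force'])
robot.move_straight([.4605,.1543,.105],vel=.05);robot.sleep(.4);S()
robot.move_straight([.4788,-.0314,.105],vel=.06,attitude=[np.pi,0,1.860]);S()
robot.move_straight([.4788,-.0314,.0965],vel=.03);robot.sleep(.5);S()
f=snap('side');g=snap('top')
P=cloud(f);T=cloud(g)
cv2.imwrite('pics/f.png',np.hstack([cv2.resize(f['image'][110:290,200:350,::-1],(400,480)),cv2.resize(g['image'][150:250,210:335,::-1],(400,480))]))
```

```text
[0.4605 0.1543 0.105 ] [-3.142 -0.     2.13 ] [ 0.38  0.17 -1.4 ] 17.41 0.319 59.06249821186066
[ 0.4788 -0.0312  0.105 ] [ 3.142 -0.     1.86 ] [-0.43  0.77 -1.57] 20.67 0.318 59.06640887260437
[ 0.4788 -0.0314  0.0965] [3.141 0.    1.86 ] [-0.75 -1.04 -0.91] 21.6 0.315 59.073888659477234
```

View pics/f.png

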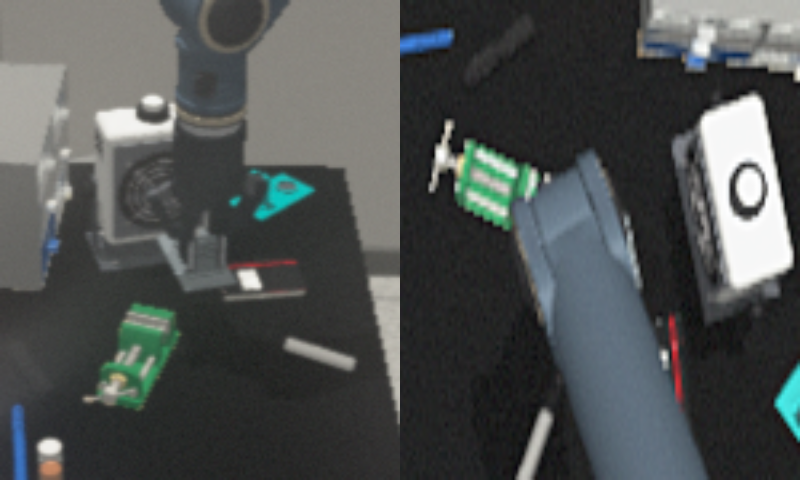

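The side view shows the tray hanging level at (200,270) in front of the grille; the button is up. I'll check level, height and ball position with the wrist camera.

Run:
```python
from h import *
f=snap('wrist');P=cloud(f);hsv=cv2.cvtColor(f['image'],cv2.COLOR_RGB2HSV)
x=np.array([.286,-.958,0]);y=np.array([.958,.286,0]);g=np.array([.4788,-.0314,0])
L=np.stack([(P-g)@x-.028,(P-g)@y,P[...,2]],-1)
m=(abs(L[...,0])<.06)&(abs(L[...,1])<.032)&(abs(L[...,2]-.095)<.02)&(f['range_z']>0)&(hsv[...,1]<60)&(hsv[...,2]>80)
for _ in range(4):
    A=np.c_[L[m][:,:2],np.ones(m.sum())];c=np.linalg.lstsq(A,L[m][:,2],rcond=None)[0]
    m&=abs(L[...,2]-(L[...,:2]@c[:2]+c[2]))<.003
print('plate slope,z',c,m.sum(),L[m].min(0),L[m].max(0))
b=(np.linalg.norm(L-[.03,0,.11],axis=-1)<.02)&(L[...,2]>.103+0)
Q=L[b];print('ball',b.sum(),Q.mean(0) if b.sum() else None,Q.max(0),Q.min(0))
o=np.array([.5242,-.1834,.105]);tp=g+x*.058+[0,0,c[2]+.01]
print('pocket in outlet',(tp-o)@x,(tp-o)@y,tp[2]-o[2])
cv2.imwrite('pics/w3.png',cv2.resize(f['image'][200:,130:380,::-1],(600,440)))
```

```text
plate slope,z [ 0.02175104 -0.00228534  0.09715803] 6460 [-0.05493276 -0.03063435  0.0943712 ] [0.04211532 0.02861182 0.10068187]
ball 532 [ 0.02679551 -0.00352213  0.10874644] [0.03279726 0.00568593 0.11399638] [ 0.02336264 -0.01343425  0.10300847]
pocket in outlet -0.10062592000000001 -2.1200000000004266e-05 0.002158031820051115
```

View pics/w3.png

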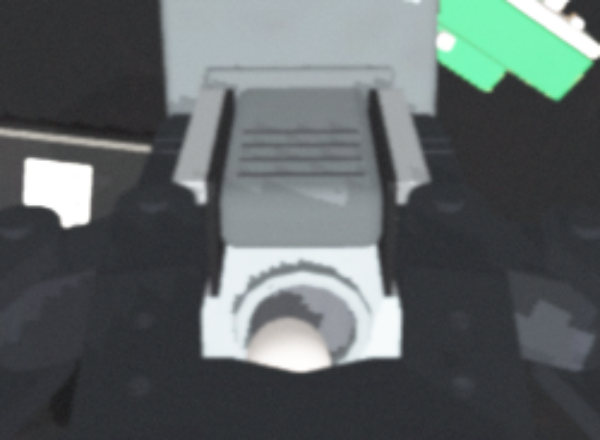

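Plate slope is 0.02 rad and the ball sits in its collar at (288,345). The pocket is 0.1006 m in front of the outlet, with 0 mm sideways and 2 mm height error, so I'm handing in.

```bash
python3 -c "
from plant import robot
robot.sleep(.3);print(robot.close_job())"
```

```text
the job is handed in; nothing more can be done
None
```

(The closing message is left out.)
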